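# Tighten a free-spinning idler pulley in the gated holding jig

### The arm

A 6-joint arm with a two-finger parallel gripper is mounted at the origin on a cart in front of the work surface, level with it; the furniture and walls round the work are solid. World frame = base frame: x ahead of the robot, y to its left, z up, the work surface at z = 0. Lengths are in m, angles in rad, forces in N, time in s.
With the tool pointing down it reaches from about 0.375 to 0.975 m from the base axis. Payload 3.8 kg.
Tool frame: the origin (TCP) lies at the very end of the fingers, on their centre line; the grasp point (between the pads) lies 19 mm behind it; z points along the fingers, y is the line along which they close (so a half turn about z gives the same grasp; the last joint's range is limited). The gripper opens to 85 mm and grips with 20 to 120 N. Pads are 22 mm wide; open, the fingers measure 114 mm over their backs; the gripper's body (76 mm by 85 mm) begins 54 mm behind the grasp point. The pads swing forward as they close: fully open they stand 13 mm farther back than shut.
Start: joints at [1.117, 0.264, 1.604, -0, 1.274, -0.037], TCP at [0.273, 0.617, 0.231] pointing down, gripper open.
Joint ranges: [-2.63, 2.63], [-0.94, 2.18], [0.31, 2.57], [-1.31, 4.45], [0, 2.66], [-2.55, 2.55]. Speed limits (rad/s): [2.57, 2.57, 3.14, 3.14, 3.14, 3.14].

### API

Orientations are given as a rotation vector (axis times angle).
In Python, from workcell import monitor, viewer, job gives the robot as it stands. The module is installed in compiled form; this text tells all that it offers.
- The arm moves only by the tool step_arm, never from a script. Its argument "series" is one flat list of numbers, 4 for each row, row after row: the shift along the tool's x, y, z in m, then the turn about the tool's z in rad. A call has 1 to 8 rows; each row is the pose to reach, as a shift and turn from the pose commanded when the call began, along the tool's axes at that moment; what a row does not reach only later rows make up. A row lasts 1/8 s, in which the tool goes at most 62.5 mm and 10.7 degrees, less where a joint would pass 70% of its speed; a pose out of reach is approached as far as the arm can. A call with a gripper value outside its range is refused whole. "gripper" is the opening, from 0 (shut) to 1 (fully open), set as the call begins (left out, the last holds). The fingers move at their own pace and stop on an object; "newtons" is the grip in N (left out, the last holds). Time passes only in rows, so rows that repeat a pose let the fingers close. It gives the time, the measured TCP pose, the force, the opening and the grip force at its end, in the units of the state.
- monitor.read_state(): the state, without advancing time (a new reading comes with each control period).
- viewer.read_camera(name): name is "scene" or "top"; returns a dict with "image" (480x640x3 uint8, red, green, blue), "intrinsics" (3x3 intrinsics, pixels), "T" (4x4, takes a point from camera to world coordinates). Camera axes: x right, y up, looking along -z (the intrinsics and any distortion apply to the point x, -y, -z); pixel columns grow to the right and rows downward; lengths in m; the calibration is good to about 2 mm. A picture is of the moment at which its call begins. There is no depth.
- job.finish_job(): hands the job in; it is judged then, once.
Trained networks look in a picture, given as the dict that the camera call returned (one of the last four; its "shot" number tells which), for a name from the list of things; names that differ only in an ending like _2 or _b are one class to them, and where a whole thing is asked for, a point or a joint stands for the part that bears it (a point fixed in the world has none). Each returns a list of dicts, best first, with "score" (0 to 1); they miss things now and then, are a little off and sometimes report something else, mostly with a low value. They report only what shows in the picture. A call takes as long as a camera call.
- viewer.boxes_of(picture, label): "extent" ([centre column, centre row, width, height] in pixels, round what is visible of it).
- viewer.spot_point(picture, label): "point" ([column, row] in pixels: a listed point, or the origin of a listed thing).
The state is a dict: "time": time; "q": joint angles; "joint_vel": joint speeds; "joint_torque": joint torques, N m; "tool_pos": TCP position; "tcp_rot": TCP orientation; "wrist_force": force on the tool from outside, world axes, zero at the start; "torque": the same for the moment, N m; "width": opening from 0.0 (shut) to 1.0 (fully open); "grip_force": force on a finger pad.
Only numpy, scipy, OpenCV 4.12 (cv2) and the standard library are available. Lean on these libraries where they do the work, as an engineer would, in place of code of your own. Each camera call takes 0.05 s, during which the arm holds its last target. There are 200 camera calls.

### The job

The red knob on the idler pulley has to be tightened, but on the open bench the whole unit just spins round with it. Stand the small cream-lidded jar upright on the bench somewhere out of the lane in front of the green holding jig, then slide the pulley unit along the bench through the jig's sprung orange gates, right home, so that they close behind it and the jig stops its square foot from turning. Only then turn the red knob clockwise until it is tight at its stop; leave the unit in the jig and do not disturb the other things on the bench.

Things in the scene. Friction and masses are not known exactly. Their poses are not given: they have to be found in the camera images.
- jig: Fixed green jig on the bench, 106 mm long, 89 mm wide over its 24 mm high walls, 119 mm over its 5 mm thick flanges; no floor. Origin on the bench. Its +x is the direction of pushing in: gates at x = -48 mm, mouth part 65 mm wide to x = -16, slanted lead-ins, pocket 55 mm wide to the back wall's face at x = +40 mm; symmetrical about y = 0. Position and yaw vary; pulley unit on either side.
- jig_mouth (a point): Middle of the jig's mouth at bench height, on the line between the two gate hinges; axes as the jig's.
- jig_seat (a point): Where the middle of the pulley unit's foot lies when right home against the jig's back wall (63 mm inside the mouth), at bench height; axes as the jig's.
- gate_left (a joint): Orange sprung gate on the +y side of the mouth, upright hinge, 29 mm long, 4 mm thick, 3 to 20 mm above the bench. 0 = shut across the mouth, grows to 1.6 rad as it swings inward (inward only). Weak spring: a few N push a part through; it shuts again once the 50 mm foot has gone past, to within about 5 mm of the back wall.
- gate_right (a joint): The other orange gate, on the -y side, mirrored, same values.
- pulley_center (a point): Centre of the loose pulley unit (0.27 to 0.55 kg, 76 mm high), on its axis, 38 mm above its underside. Dark square steel foot 50 x 50 mm, 20 mm high, sides along this point's x and y; grooved aluminium pulley 47 mm in diameter up to 40 mm; red bar knob on top. Starts upright, any yaw. Any side of the foot may face into the jig. On the open bench the whole unit spins with the knob.
- knob_grip (a point): Grip point of the red bar knob, on the pulley axis, 65 mm above the unit's underside. The bar is 46 mm long along this point's x, 14 mm wide along its y, from 50 to 76 mm above the underside. The unit can be lifted and carried by it.
- knob (a joint): Turn of the red knob relative to the unit's foot. Starts loose at 0.2 to 0.7 rad, grows clockwise as seen from above, hard stop (tight) at 1.9 rad. At 0 the bar lies along the foot's x. It needs about 0.3 N m and stays where it is left. In the jig the foot itself gives about 0.1 rad before it is held.
- jar_center (a point): Middle of the small loose grey jar with a cream screw lid, on its axis, 23 mm above its foot: lid 59 mm in diameter from 31 to 46 mm up, body 56 mm in diameter, 0.13 kg. It starts upright in the lane, about 70 mm outside the gates, and is in the way. The lane is the strip as wide as the jig's walls running about 130 mm straight out from the mouth.
- oil_bottle: Bystander, loose: brown dropper bottle with a red nozzle, 40 mm in diameter, 134 mm high; origin under its centre.
- tape_roll: Bystander, loose: roll of tan tape lying flat, 70 mm in diameter, 19 mm high; origin under its centre.
- deburr_tool: Bystander, loose: turned metal deburring tool lying on its side, 84 mm long along its own y, 17 mm thick; origin under its centre.
- blue_case: Bystander, loose: blue moulded case 69 x 148 mm (x, y), 44 mm high; origin under its centre.
- lube_jar: Bystander, loose: grey jar with black lid, 66 mm in diameter, 58 mm high; origin under its centre.
- canister: Bystander, loose: square olive plastic canister with cream lid, 70 x 70 mm, 88 mm high; origin under its centre. (Also, fixed: a blue bench press with a clear hopper, 0.54 m tall, stands right before the robot's base, x 0.2 to 0.47, y -0.2 to 0.12: keep the arm to its left.)
- pulley: The same loose pulley unit; this origin lies under the middle of its foot.
- wax_jar: The same small cream-lidded jar; this origin lies under its middle.

How it is judged:
On the way, in this order (a step that is already met when the one before it is completed fails the run):
1. the jar stands released and upright on the bench, clear of the lane ((y of jar_center in the frame of jig above 0.07 m or y of jar_center in the frame of jig below -0.07 m or x of jar_center in the frame of jig below -0.18 m or x of jar_center in the frame of jig above 0.085 m) and angle between jar_center's own z axis and vertical below 0.15 rad and height (world z) of jar_center between 0.015 and 0.032 m and contact force between the fingers and wax_jar below 0.5 N), for 0.2 s.
2. the pulley unit, down on the bench, passes through the mouth and holds both gates open (value of joint each of gate_left, gate_right above 0.35 rad and x of pulley_center in the frame of jig between -0.075 and 0.006 m and y of pulley_center in the frame of jig between -0.015 and 0.015 m and height (world z) of pulley_center below 0.052 m), for 0.05 s.
3. the unit is home in the jig with both gates shut behind it and the knob still loose (x of pulley_center in the frame of jig between 0.006 and 0.022 m and y of pulley_center in the frame of jig between -0.007 and 0.007 m and height (world z) of pulley_center below 0.046 m and angle between pulley_center's own z axis and vertical below 0.1 rad and value of joint each of gate_left, gate_right below 0.2 rad and value of joint knob below 1.3 rad), for 0.2 s.
4. the knob is turned clockwise to its stop while the unit is held in the jig (x of pulley_center in the frame of jig between 0.006 and 0.022 m and y of pulley_center in the frame of jig between -0.007 and 0.007 m and height (world z) of pulley_center below 0.046 m and angle between pulley_center's own z axis and vertical below 0.1 rad and value of joint each of gate_left, gate_right below 0.2 rad and value of joint knob above 1.78 rad), for 0.2 s.
At the end, for the whole second after the job is handed in: The pulley unit is upright on the bench, home in the jig, both gates shut (under 0.2 rad), knob over 1.78 rad (stop 1.9); the jar stands still and upright, its axis 70 mm or more to the side of the jig's middle line, or 180 mm before or 85 mm behind its origin (all of step 4 and linear speed of each of pulley, wax_jar below 0.02 m/s and (y of jar_center in the frame of jig above 0.07 m or y of jar_center in the frame of jig below -0.07 m or x of jar_center in the frame of jig below -0.18 m or x of jar_center in the frame of jig above 0.085 m) and angle between jar_center's own z axis and vertical below 0.15 rad and height (world z) of jar_center between 0.015 and 0.032 m); the robot touches nothing.
It fails at once if a bystander is shifted by more than 30 mm (distance of any of oil_bottle, tape_roll, deburr_tool, blue_case, lube_jar, canister from where it was at the start of the episode above 0.03 m).
It fails at once if the jar is tipped over (angle between jar_center's own z axis and vertical above 0.7 rad).
It fails at once if the pulley unit is tipped over (angle between pulley_center's own z axis and vertical above 0.7 rad).
It also fails if it takes over 53 s, if anything falls off the work surface, if the arm or the gripper's body presses on something with over 40 N, if the wrist force passes 120 N, or if a joint passes its speed limit or range.

## Working session

There is one attempt and no reset: what is moved stays moved. The work goes in short steps, Python scripts to look and compute and a tool call to move; the robot and the scene stay as the last step left them, time stands still between calls to the robot, and variables do not carry over. Pictures are saved under pics/ and viewed, at most 12 in all, crops included, and the job is handed in when it is done.

Besides the shell and the picture viewer there is one more tool, called after "Emit:" as name(argument=value, ...) on one line, values as JSON. step_arm: Moves the arm, as the interface text tells. Its arguments: {"type":"object","properties":{"series":{"type":"array"},"gripper":{"type":"number"},"newtons":{"type":"number"}},"required":["series"]}

```bash
mkdir -p pics; cat > h.py <<'E'
import numpy as np,cv2
from scipy.spatial.transform import Rotation as R
from workcell import monitor,viewer,job
def ray(c,px,z):
    K=np.array(c["intrinsics"]);T=np.array(c["T"])
    d=np.linalg.inv(K)@[px[0],px[1],1.];d=T[:3,:3]@[d[0],-d[1],-d[2]]
    o=T[:3,3];return o+d*(z-o[2])/d[2]
def proj(c,P):
    K=np.array(c["intrinsics"]);T=np.array(c["T"])
    p=T[:3,:3].T@(np.array(P)-T[:3,3]);p=K@[p[0],-p[1],-p[2]];return p[:2]/p[2]
def save(c,n):cv2.imwrite(f"pics/{n}.png",c["image"][:,:,::-1])
Z=dict(jig=0,jig_mouth=0,jig_seat=0,pulley_center=.038,knob_grip=.065,jar_center=.023,oil_bottle=0,tape_roll=0,deburr_tool=0,blue_case=0,lube_jar=0,canister=0,pulley=0,wax_jar=0)
def look(c,names):
    for n in names:
        for r in viewer.spot_point(c,n)[:2]:
            print(n,round(r["score"],2),np.round(r["point"],1),np.round(ray(c,r["point"],Z[n])[:2],4))
E
python3 - <<'E'
from h import *
for n in("top","scene"):
    c=viewer.read_camera(n);save(c,n+"0");print(n,c.keys(),np.round(c["T"],3).tolist());look(c,Z)
s=monitor.read_state();print(s)
E
```

```text
top dict_keys(['image', 'intrinsics', 'T', 'shot']) [[0.009, 0.991, -0.136, 0.471], [-1.0, 0.011, 0.01, 0.172], [0.012, 0.136, 0.991, 0.907], [0.0, 0.0, 0.0, 1.0]]
jig_mouth 0.66 [214.  319.3] [0.4352 0.3569]
jig_mouth 0.39 [201.1 289.8] [0.4914 0.3841]
jig_seat 0.58 [198.6 291.8] [0.4875 0.3887]
jig_seat 0.4 [259.  252.7] [0.5649 0.2737]
pulley_center 0.7 [264. 253.] [0.5605 0.26  ]
knob_grip 0.72 [260.  250.5] [0.5622 0.2647]
jar_center 0.6 [223.5 359.3] [0.3632 0.3318]
oil_bottle 0.94 [323.6 340.8] [0.3964 0.1456]
oil_bottle 0.3 [197.3 181.3] [0.7074 0.4009]
tape_roll 0.61 [334.6 177.6] [0.7184 0.1257]
deburr_tool 0.51 [351.1 248.1] [0.5759 0.0926]
blue_case 0.66 [198.2 182.9] [0.7041 0.399 ]
lube_jar 0.64 [411.4 249.7] [ 0.574  -0.0266]
canister 0.95 [391.7 166.6] [0.7427 0.0102]
pulley 0.83 [265.2 253.4] [0.5636 0.2615]
wax_jar 0.36 [322.7 340. ] [0.3979 0.1473]
scene dict_keys(['image', 'intrinsics', 'T', 'shot']) [[0.883, 0.336, -0.328, 0.289], [-0.469, 0.643, -0.605, -0.364], [0.008, 0.688, 0.726, 0.715], [0.0, 0.0, 0.0, 1.0]]
jig 0.61 [235.6 210. ] [0.4716 0.3833]
jig 0.17 [
[... 723 characters left out ...]
9.1 238.6] [0.3694 0.335 ]
{'time': 1.5, 'q': array([ 1.11711473e+00,  2.63879279e-01,  1.60400715e+00, -7.29497551e-06,
        1.27371688e+00, -3.69266586e-02]), 'joint_vel': array([-0.0011828 ,  0.00025851, -0.00143164, -0.00028858, -0.0019349 ,
        0.00192584]), 'joint_torque': array([-4.47454258e-04, -5.15028691e+01, -3.67716229e+01,  3.05212768e-05,
        5.83116507e-04, -5.40244798e-05]), 'tool_pos': array([0.27325087, 0.617203  , 0.23128983]), 'tcp_rot': array([ 6.49905734e-01,  3.07362989e+00, -1.88922406e-05]), 'wrist_force': array([ 0.11237109, -0.23501688,  0.41255693]), 'torque': array([ 0.0607274 ,  0.02636267, -0.01261644]), 'grip_force': 0.0, 'width': 1.002709304033984}
```

View pics/top0.png

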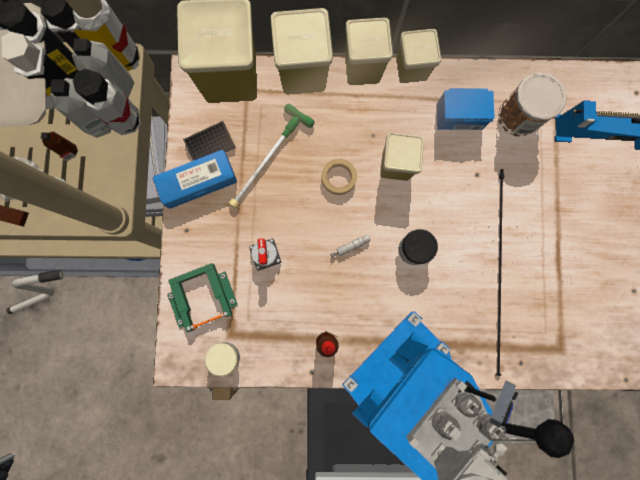

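View pics/scene0.png

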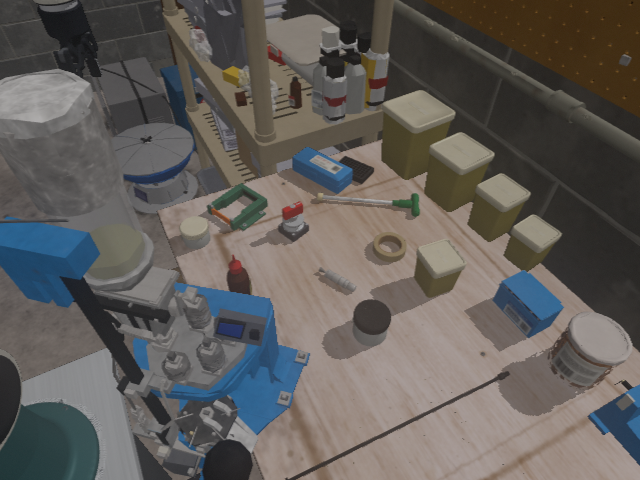

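```bash
python3 - <<'E'
import cv2,numpy as np
a=cv2.imread("pics/top0.png")[225:385,155:295];b=cv2.imread("pics/scene0.png")[165:265,170:320]
a=cv2.resize(a,None,fx=3.5,fy=3.5,interpolation=2)
b=cv2.resize(b,(300*1,200),interpolation=2)
o=np.zeros((560,800,3),np.uint8);o[:a.shape[0],:490]=a;o[:200,495:795]=b
b2=cv2.resize(cv2.imread("pics/scene0.png")[195:245,265:325],(300,250),interpolation=2);o[250:500,495:795]=b2
cv2.imwrite("pics/crop1.png",o)
E
```

```text
(no output)
```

View pics/crop1.png

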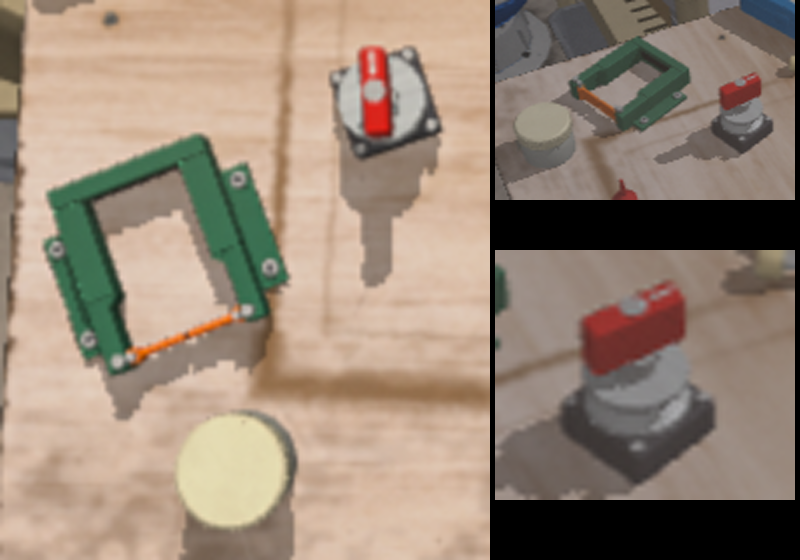

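```bash
python3 - <<'E'
from h import *
c=viewer.read_camera("top")
f=lambda u,v,z:ray(c,((u+.5)/3.5-.5+155,(v+.5)/3.5-.5+225),z)[:2]
bl,br,fr,fl=f(49,191,.024),f(205,136,.024),f(268,318,.024),f(113,373,.024)
print("corners",bl,br,fr,fl,[np.linalg.norm(x) for x in(bl-br,br-fr,fl-bl,fl-fr)])
h1,h2=f(118,360,.024),f(247,311,.024);print("hinges",h1,h2,np.linalg.norm(h1-h2),(h1+h2)/2)
ang=lambda d:np.degrees(np.arctan2(d[1],d[0]))
print("yaws",ang(bl-fl),ang(br-fr),ang(bl-br)-90,ang(fl-fr)-90,ang(h1-h2)-90,"centre",(bl+br+fl+fr)/4)
q=[f(331,73,.02),f(412,48,.02),f(440,131,.02),f(360,157,.02)]
print("foot",np.mean(q,0),[ (round(ang(q[i]-q[i-1])%90,1),round(np.linalg.norm(q[i]-q[i-1]),4)) for i in range(4)])
k=f(372,48,.076),f(377,135,.076);print("knob",np.mean(k,0),ang(k[0]-k[1]),np.linalg.norm(k[0]-k[1]))
print("jar",f(233,469,.046))
# cheaper check on scene cam: jar bbox
for n in("wax_jar","pulley","jig"):
  for r in viewer.boxes_of(c,n)[:1]:print(n,r["score"],r["extent"])
s=monitor.read_state();print(R.from_rotvec(s["tcp_rot"]).as_matrix().round(3))
E
```

```text
corners [0.5101898  0.44058886] [0.54084431 0.35757127] [0.44345941 0.32003885] [0.41380259 0.40153035] [np.float64(0.08849644194896512), np.float64(0.10436714803636565), np.float64(0.10400028774876012), np.float64(0.0867201943695707)]
hinges [0.42063809 0.39918975] [0.44706378 0.33140678] 0.07275196485456169 [0.43385094 0.36529827]
yaws 22.059025832398866 21.07680719950485 20.266828528784544 19.99772192788737 21.298688485232958 centre [0.47707403 0.37993233]
foot [0.56080499 0.26018017] [(np.float64(20.4), np.float64(0.0491)), (np.float64(18.0), np.float64(0.0465)), (np.float64(19.7), np.float64(0.0485)), (np.float64(18.7), np.float64(0.0458))]
knob [0.56063301 0.26054298] 4.700108189496131 0.045138506095519865
jar [0.36709164 0.33177026]
wax_jar 0.75 [221.2, 357.9, 34.3, 30.1]
pulley 0.61 [265.2, 252.3, 30.5, 26.6]
jig 0.64 [201.1, 296.3, 67.1, 68.0]
[[-0.914  0.405 -0.   ]
 [ 0.405  0.914 -0.   ]
 [-0.    -0.    -1.   ]]
```

Emit:
step_arm(series=[-0.03,-0.03,0,0,-0.06,-0.07,0.01,0,-0.1,-0.11,0.03,0,-0.14,-0.155,0.05,0,-0.18,-0.2,0.07,0,-0.201,-0.222,0.1,0,-0.201,-0.222,0.131,0,-0.201,-0.222,0.131,0], gripper=1)

```text
time: 2.7
tool_pos: [0.3655, 0.3308, 0.098]
tcp_rot: [-0.651, -3.07, 0.007]
wrist_force: [-0.1, 0.1, 0.5]
width: 1.001
grip_force: 0.0
```

```bash
cat > p.py <<'E'
from h import *
import sys
n=sys.argv[1]
o=np.zeros((560,800,3),np.uint8);x=0
for cam,(r,k,w,hh) in dict(top=(210,150,170,180),scene=(150,150,200,200)).items():
    c=viewer.read_camera(cam);a=c["image"][r:r+hh,k:k+w,::-1];a=cv2.resize(a,None,fx=400/w,fy=400/w,interpolation=2)[:560]
    o[:a.shape[0],x:x+400]=a;x+=400
    print(cam);look(c,sys.argv[2:])
cv2.imwrite(f"pics/{n}.png",o)
s=monitor.read_state();Q=R.from_rotvec(s["tcp_rot"]).as_matrix();print(s["time"],s["tool_pos"].round(4),s["q"].round(3),s["width"],s["wrist_force"].round(2));print("x",Q[:,0].round(4),"y",Q[:,1].round(4),"z",Q[:,2].round(3))
E
python3 p.py a1 jar_center wax_jar
```

```text
top
jar_center 0.67 [224.5 360.6] [0.3608 0.3298]
jar_center 0.31 [224.7 355.2] [0.3706 0.3298]
wax_jar 0.86 [224.8 359.4] [0.3602 0.3334]
scene
jar_center 0.89 [193.  232.7] [0.3605 0.3351]
jar_center 0.52 [295.9 233. ] [0.5547 0.2328]
wax_jar 0.69 [195.  241.4] [0.359  0.3311]
3.0 [0.368  0.3342 0.1019] [ 0.687  0.047  2.108  0.     0.983 -0.468] 0.9990698634079543 [ 0.58  0.59 -0.23]
x [-0.9148  0.404  -0.0013] y [0.404  0.9147 0.0026] z [ 0.002  0.002 -1.   ]
```

View pics/a1.png

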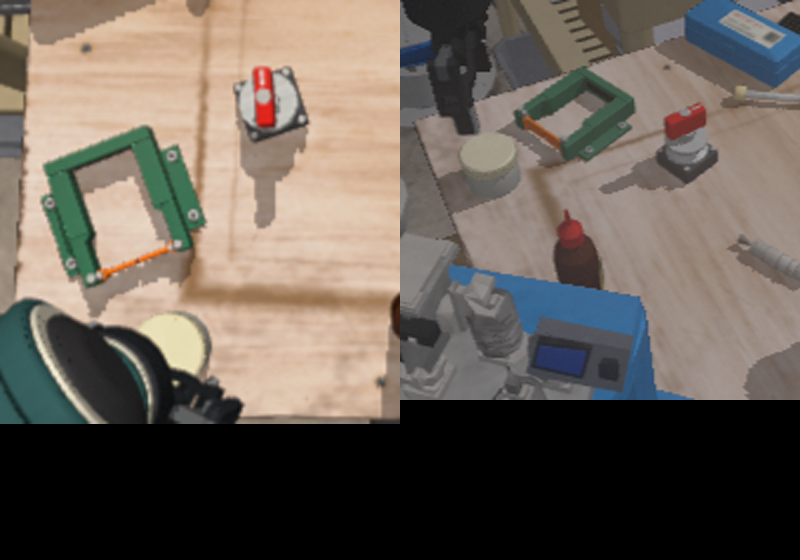

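```bash
python3 - <<'E'
from h import *
c=viewer.read_camera("scene");s=monitor.read_state();p=s["tool_pos"];print(p,s["time"])
y=R.from_rotvec(s["tcp_rot"]).as_matrix()[:,1]
im=c["image"][100:300,100:300,::-1].copy()
im=cv2.resize(im,None,fx=3,fy=3)[:600]
for P in(p,p+.0425*y,p-.0425*y,[.367,.332,.046]):
    q=(proj(c,P)-100)*3;print(q);cv2.circle(im,tuple(int(v) for v in q),4,(255,0,255),-1)
cv2.imwrite("pics/a2.png",im)
E
```

```text
[0.36788597 0.33395404 0.10168757] 3.05
[266.91119404 314.91818534]
[274.83324919 272.84942057]
[258.45574782 359.81943521]
[282.8560604  375.27354534]
```

View pics/a2.png

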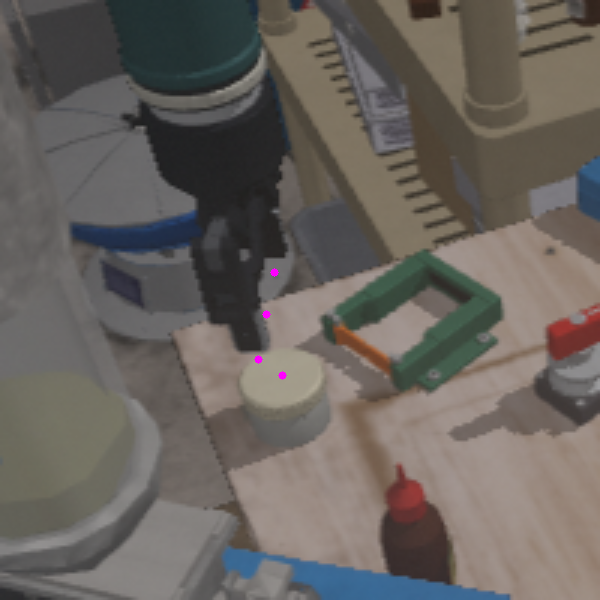

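Emit:
step_arm(series=[0,-0.002,0.03,0,0,-0.002,0.055,0,0,-0.002,0.075,0,0,-0.002,0.087,0,0,-0.002,0.087,0,0,-0.002,0.087,0])

```text
time: 3.8
tool_pos: [0.3671, 0.3317, 0.0142]
tcp_rot: [0.65, 3.073, 0.002]
wrist_force: [0.2, 0.8, -0.1]
width: 1.003
grip_force: 0.0
```

Emit:
step_arm(series=[0,0,0,0,0,0,0,0,0,0,0,0,0,0,0,0,0,0,0,0,0,0,0,0], gripper=0.3, newtons=25)

```text
time: 4.55
tool_pos: [0.367, 0.3315, 0.0143]
tcp_rot: [0.65, 3.073, 0.002]
wrist_force: [-1.5, -1.9, 6.8]
width: 0.679
grip_force: 26.4
```

Emit:
step_arm(series=[0,0,-0.02,0,0,0,-0.04,0,-0.02,-0.01,-0.06,0.18,-0.04,-0.022,-0.06,0.36,-0.06,-0.035,-0.06,0.54,-0.08,-0.05,-0.06,0.72,-0.095,-0.06,-0.06,0.9,-0.103,-0.065,-0.06,1.08])

```text
time: 5.55
tool_pos: [0.4343, 0.2289, 0.073]
tcp_rot: [-2.146, -2.295, 0.001]
wrist_force: [0.1, -0.3, -1.5]
width: 0.678
grip_force: 27.5
```

Emit:
step_arm(series=[0,0,0,0.18,0,0,0,0.36,0,0,0.01,0.4,0,0,0.03,0.4,0,0,0.045,0.4,0,0,0.055,0.4,0,0,0.059,0.4,0,0,0.06,0.4])

```text
time: 6.55
tool_pos: [0.434, 0.2298, 0.0143]
tcp_rot: [-2.552, -1.831, 0.002]
wrist_force: [-6.9, -3.7, 13.8]
width: 0.682
grip_force: 28.5
```

```bash
python3 p.py a3 jar_center
```

```text
top
scene
6.75 [0.4345 0.2301 0.0144] [0.436 0.167 2.173 0.    0.802 0.762] 0.6825291314166867 [-2.72 -1.49  5.54]
x [3.202e-01 9.474e-01 2.000e-04] y [ 9.474e-01 -3.202e-01  1.000e-04] z [ 0.  0. -1.]
```

View pics/a3.png

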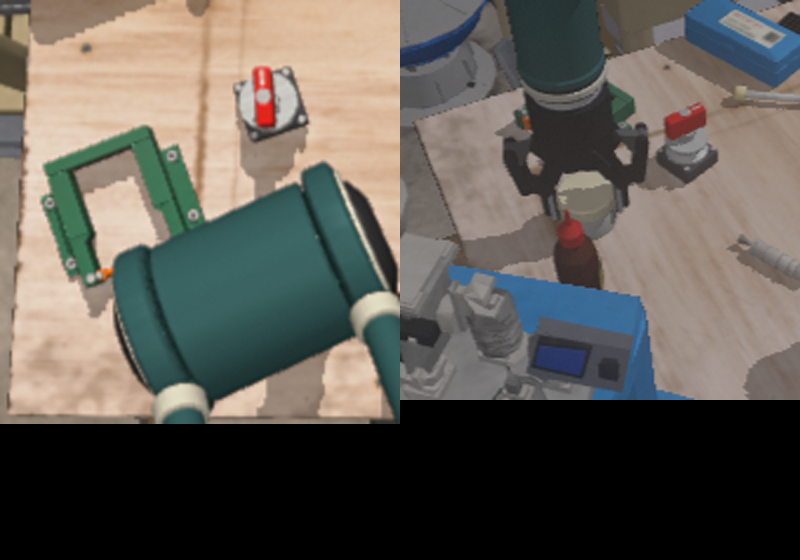

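Emit:
step_arm(series=[0,0,0,0,0,0,0,0,0,0,0,0,0,0,-0.03,0,0,0,-0.08,0,0,0,-0.13,-0.18,0,0,-0.15,-0.36,0,0,-0.15,-0.54], gripper=1)

```text
time: 7.75
tool_pos: [0.4361, 0.2307, 0.1662]
tcp_rot: [1.963, 2.45, 0.008]
wrist_force: [-0.3, 0.4, -0.1]
width: 1.0
grip_force: 0.0
```

```bash
python3 - <<'E'
from h import *
for n in("top","scene"):
    c=viewer.read_camera(n);print(n);look(c,["jar_center","wax_jar","knob_grip","pulley_center"])
s=monitor.read_state();Q=R.from_rotvec(s["tcp_rot"]).as_matrix();print(s["time"],s["tool_pos"],s["q"].round(2));print(Q.round(4))
d=np.array([.5605,.2602,.06])-s["tool_pos"];print("shift",Q.T@d,"turn",-( np.radians(94.7)-np.arctan2(Q[1,1],Q[0,1])))
E
```

```text
top
knob_grip 0.66 [261.5 252.4] [0.5588 0.2619]
pulley_center 0.81 [261.1 253.9] [0.5587 0.2655]
scene
jar_center 0.69 [240.8 303.6] [0.3854 0.1179]
jar_center 0.63 [243.3 251.9] [0.4358 0.2347]
wax_jar 0.74 [245.1 259.2] [0.4366 0.234 ]
knob_grip 0.76 [292.6 212.1] [0.5588 0.2541]
8.25 [0.43402352 0.22976378 0.16285724] [ 0.44 -0.03  2.06  0.    1.11  0.22]
[[-2.115e-01  9.774e-01 -7.000e-04]
 [ 9.774e-01  2.115e-01 -3.000e-04]
 [-2.000e-04 -8.000e-04 -1.000e+00]]
shift [0.00301716 0.13013465 0.10275283] turn -1.4397265769336158
```

Emit:
step_arm(series=[0,0.02,0,-0.18,0,0.045,0,-0.36,0.001,0.07,0,-0.54,0.002,0.095,0.01,-0.72,0.003,0.115,0.025,-0.9,0.003,0.13,0.04,-1.08,0.003,0.13,0.05,-1.26,0.003,0.13,0.05,-1.44])

```text
time: 9.25
tool_pos: [0.5598, 0.26, 0.1113]
tcp_rot: [0.139, -3.135, 0.002]
wrist_force: [0.6, 0.3, 0.5]
width: 1.003
grip_force: 0.0
```

Emit:
step_arm(series=[0,0,0,0,0,0,0,0])

```text
time: 9.5
tool_pos: [0.5607, 0.2605, 0.1133]
tcp_rot: [-0.126, 3.139, 0.0]
wrist_force: [0.1, -0.3, 0.6]
width: 0.998
grip_force: 0.0
```

```bash
python3 p.py a4 knob_grip jar_center
```

```text
top
knob_grip 0.62 [260.4 250.6] [0.5621 0.264 ]
scene
jar_center 0.88 [243.2 253.3] [0.4342 0.2313]
jar_center 0.75 [238.1 209. ] [0.4719 0.3597]
9.8 [0.5607 0.2605 0.1135] [ 0.395  0.255  1.843  0.     1.043 -1.259] 0.997535620953979 [-0.82  0.23  0.36]
x [-9.966e-01 -8.240e-02 -3.000e-04] y [-8.240e-02  9.966e-01  1.000e-04] z [ 0.  0. -1.]
```

View pics/a4.png

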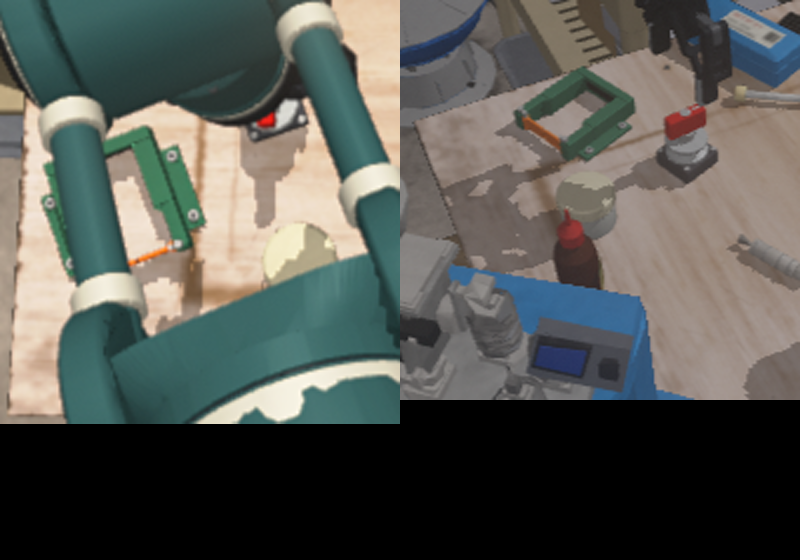

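Emit:
step_arm(series=[0,0,0.025,0,0,0,0.05,0,0,0,0.063,0,0,0,0.065,0,0,0,0.065,0])

```text
time: 10.42
tool_pos: [0.5612, 0.2607, 0.049]
tcp_rot: [-0.131, 3.138, 0.001]
wrist_force: [0.0, -0.3, -1.2]
width: 0.996
grip_force: 0.0
```

Emit:
step_arm(series=[0,0,0,0,0,0,0,0,0,0,0,0,0,0,0,0,0,0,0,0,0,0,0,0,0,0,0,0,0,0,0,0], gripper=0, newtons=60)

```text
time: 11.42
tool_pos: [0.5608, 0.2606, 0.0488]
tcp_rot: [-0.131, 3.138, 0.0]
wrist_force: [-1.6, 1.0, 5.6]
width: 0.156
grip_force: 58.8
```

Emit:
step_arm(series=[0,0,-0.03,0,0.01,0.005,-0.055,0,0.04,0.022,-0.065,-0.03,0.075,0.041,-0.065,-0.03,0.11,0.06,-0.065,-0.03,0.14,0.077,-0.065,-0.03,0.165,0.091,-0.065,-0.03,0.1745,0.096,-0.065,-0.03])

```text
time: 12.42
tool_pos: [0.3762, 0.3409, 0.1114]
tcp_rot: [0.18, -3.134, 0.004]
wrist_force: [0.7, 0.2, -4.6]
width: 0.151
grip_force: 109.3
```

Emit:
step_arm(series=[0,0,0,0,0,0,0.02,0,0,0,0.04,0,0,0,0.055,0,0,0,0.062,0,0,0,0.064,0,0,0,0.065,0])

```text
time: 13.3
tool_pos: [0.3794, 0.3413, 0.0499]
tcp_rot: [-0.178, 3.136, -0.001]
wrist_force: [-4.6, -6.4, 11.5]
width: 0.148
grip_force: 112.0
```

```bash
python3 - <<'E'
from h import *
o=np.zeros((600,800,3),np.uint8)
for cam,(r,k,w,h),(x,z) in (("top",(250,150,120,130),(0,4)),("scene",(180,170,120,120),(400,3.33))):
    c=viewer.read_camera(cam);a=cv2.resize(c["image"][r:r+h,k:k+w,::-1],None,fx=z if x else 3.33,fy=z if x else 3.33,interpolation=2)
    o[:a.shape[0],x:x+a.shape[1]]=a
    print(cam);look(c,["pulley_center","pulley","knob_grip","jig_mouth","jar_center"])
cv2.imwrite("pics/a5.png",o)
s=monitor.read_state();print(s["tool_pos"],s["time"],s["wrist_force"])
print(R.from_rotvec(s["tcp_rot"]).as_matrix().round(4))
E
```

```text
top
pulley_center 0.71 [218.1 350.7] [0.3802 0.3395]
pulley_center 0.57 [348.6 249.2] [0.5694 0.1006]
pulley 0.65 [223.4 346.5] [0.3842 0.337 ]
knob_grip 0.46 [215.4 354.2] [0.377  0.3388]
jig_mouth 0.56 [210.2 321.8] [0.4304 0.364 ]
jig_mouth 0.37 [275.7 324.9] [0.4256 0.238 ]
jar_center 0.66 [280.7 320.9] [0.4342 0.2271]
scene
pulley_center 0.56 [200.5 225.3] [0.3794 0.3336]
pulley 0.96 [203.8 234.6] [0.3821 0.3418]
knob_grip 0.43 [199.4 216.6] [0.3815 0.3313]
knob_grip 0.32 [337.8 280.6] [0.5543 0.0537]
jig_mouth 0.73 [221.2 221.7] [0.4293 0.3622]
jig_mouth 0.66 [243.  203.3] [0.4951 0.3967]
jar_center 0.91 [244.3 254. ] [0.4355 0.2285]
[0.37955233 0.34166855 0.04990843] 13.9 [-2.50533481 -4.9074038   6.64348231]
[[-9.936e-01 -1.132e-01  1.200e-03]
 [-1.132e-01  9.936e-01  1.000e-04]
 [-1.200e-03 -0.000e+00 -1.000e+00]]
```

View pics/a5.png

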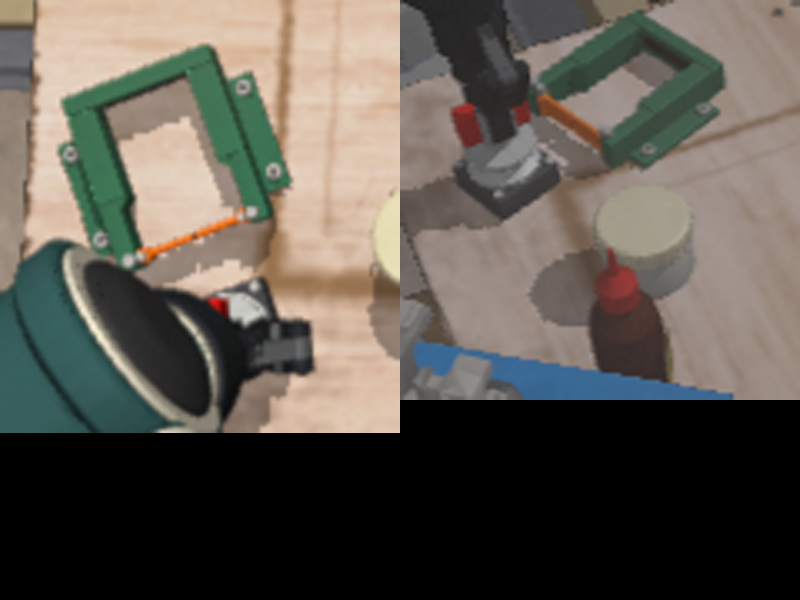

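Emit:
step_arm(series=[-0.0097,0.0025,-0.001,0,-0.0194,0.005,-0.001,0,-0.0291,0.0075,-0.001,0,-0.0388,0.01,-0.001,0,-0.0485,0.0125,-0.001,0,-0.0582,0.015,-0.001,0,-0.068,0.0175,-0.001,0,-0.0775,0.02,-0.001,0])

```text
time: 14.9
tool_pos: [0.452, 0.3702, 0.0507]
tcp_rot: [0.176, -3.131, 0.002]
wrist_force: [-10.5, -2.2, 12.3]
width: 0.149
grip_force: 94.4
```

```bash
python3 - <<'E'
from h import *
o=np.zeros((600,800,3),np.uint8)
for cam,(r,k,w,h),(x,z) in (("top",(250,150,120,130),(0,4)),("scene",(150,170,120,120),(400,3.33))):
    c=viewer.read_camera(cam);a=cv2.resize(c["image"][r:r+h,k:k+w,::-1],None,fx=3.33,fy=3.33,interpolation=2)
    o[:a.shape[0],x:x+a.shape[1]]=a
    print(cam);look(c,["pulley_center","pulley"])
cv2.imwrite("pics/a6.png",o)
s=monitor.read_state();print(s["tool_pos"],s["time"],s["wrist_force"],s["torque"],s["width"])
print(R.from_rotvec(s["tcp_rot"]).as_matrix().round(4))
e=s["tool_pos"][:2]-[.477,.38];print("jig xy",e@[.934,.358],e@[-.358,.934])
E
```

```text
top
pulley_center 0.49 [202.5 310.8] [0.452  0.3709]
pulley_center 0.22 [335.4 180. ] [0.7033 0.126 ]
pulley 0.53 [211.  312.9] [0.4473 0.3631]
scene
pulley 0.96 [234.1 213.9] [0.464  0.3726]
[0.454743   0.37140727 0.05056857] 15.2 [-3.88436989 -0.91490339  7.5472062 ] [-0.10786953  0.56006156  0.02209321] 0.1508004304647344
[[-0.9936 -0.1127  0.0017]
 [-0.1127  0.9936  0.0019]
 [-0.0019  0.0017 -1.    ]]
jig xy -0.023864240052705692 -5.76028299185091e-05
```

View pics/a6.png

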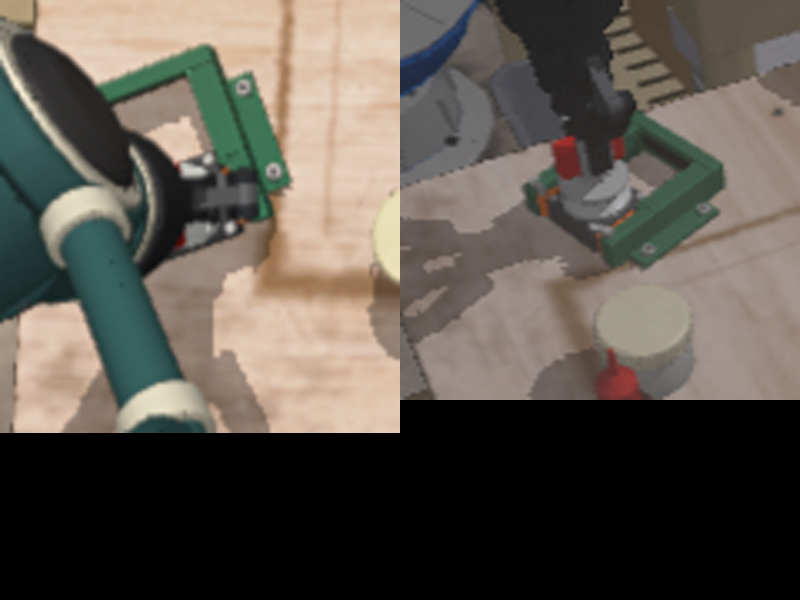

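Emit:
step_arm(series=[-0.008,0.002,0,0,-0.016,0.004,0,0,-0.024,0.006,0,0,-0.031,0.008,0,0,-0.037,0.0095,0,0,-0.041,0.0105,0,0,-0.041,0.0105,0,0])

```text
time: 16.08
tool_pos: [0.4932, 0.3863, 0.0506]
tcp_rot: [0.177, -3.136, -0.002]
wrist_force: [-5.9, -1.1, 9.6]
width: 0.153
grip_force: 93.7
```

```bash
python3 - <<'E'
from h import *
s=monitor.read_state();print(s["tool_pos"],s["time"],s["wrist_force"],s["torque"],s["width"],s["q"].round(2))
print(R.from_rotvec(s["tcp_rot"]).as_matrix().round(4))
e=s["tool_pos"][:2]-[.477,.38];print("jig xy",e@[.934,.358],e@[-.358,.934])
o=np.zeros((400,800,3),np.uint8)
for cam,(r,k,w,h),(x,z) in (("top",(250,150,120,120),(0,4)),("scene",(160,180,100,100),(400,4))):
    c=viewer.read_camera(cam);a=cv2.resize(c["image"][r:r+h,k:k+w,::-1],(400,400),interpolation=2)
    o[:a.shape[0],x:x+a.shape[1]]=a
cv2.imwrite("pics/a7.png",o)
E
```

```text
[0.4932457  0.38625936 0.05061955] 16.075 [-5.91355815 -1.12652298  9.62660443] [-0.09078306  1.12014772 -0.01626308] 0.15256514904227306 [ 0.62  0.34  1.86  0.    0.94 -1.06]
[[-9.936e-01 -1.126e-01 -6.000e-04]
 [-1.126e-01  9.936e-01  1.100e-03]
 [ 5.000e-04  1.100e-03 -1.000e+00]]
jig xy 0.017414335191578176 3.0281581841382952e-05
```

View pics/a7.png

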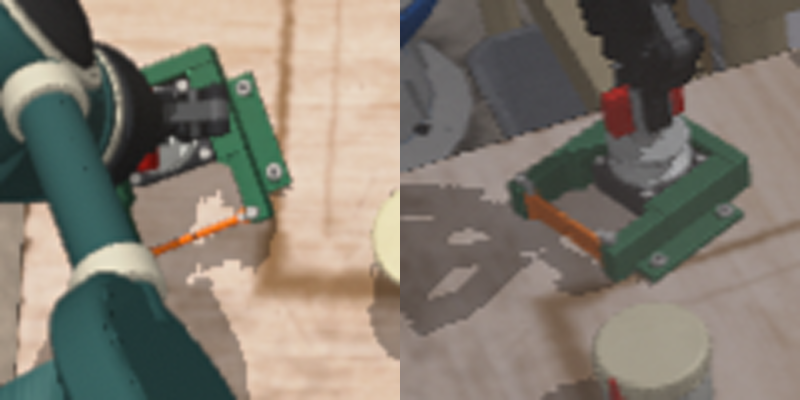

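Emit:
step_arm(series=[0,0,0.001,0.15,0,0,0.001,0.3,0,0,0.001,0.45,0,0,0.001,0.6,0,0,0.001,0.75,0,0,0.001,0.9,0,0,0.001,1.05,0,0,0.001,1.2])

```text
time: 17.18
tool_pos: [0.4928, 0.3854, 0.0504]
tcp_rot: [-1.629, -2.686, 0.002]
wrist_force: [-9.2, -2.6, 15.2]
width: 0.153
grip_force: 95.1
```

Emit:
step_arm(series=[0,0,0,0.1,0,0,0,0.2,0,0,0,0.3,0,0,0,0.4,0,0,0,0.4])

```text
time: 17.8
tool_pos: [0.4923, 0.385, 0.0503]
tcp_rot: [-2.126, -2.312, 0.004]
wrist_force: [-10.4, -4.2, 17.2]
width: 0.151
grip_force: 95.2
```

```bash
cat > st.py <<'E'
from h import *
s=monitor.read_state();print(s["tool_pos"],s["time"],s["wrist_force"],s["torque"],s["width"],s["q"].round(2))
Q=R.from_rotvec(s["tcp_rot"]).as_matrix();print(np.degrees(np.arctan2(-Q[1,0],-Q[0,0])))
e=s["tool_pos"][:2]-[.477,.38];print("jig xy",e@[.934,.358],e@[-.358,.934])
E
python3 st.py
```

```text
[0.4923108  0.38501719 0.05031848] 17.8 [-10.36785196  -4.2423075   17.15367326] [-1.389915    1.67404913 -0.10213765] 0.1509952932620122 [ 0.62  0.34  1.87 -0.    0.94  0.54]
-85.19716757603338
jig xy 0.016096442399917817 -0.000795212115306058
```

Emit:
step_arm(series=[0,0,0,0.06,0,0,0,0.12,0,0,0,0.18,0,0,0,0.18])

```text
time: 18.3
tool_pos: [0.4906, 0.3859, 0.0504]
tcp_rot: [-2.32, -2.116, 0.007]
wrist_force: [-15.9, -1.5, 18.5]
width: 0.151
grip_force: 99.2
```

```bash
python3 st.py
```

```text
[0.4906121  0.385852   0.05037534] 18.3 [-15.93484455  -1.48830413  18.48287866] [-0.76513071  2.65497456  1.45697759] 0.15059012530285165 [0.63 0.34 1.87 0.   0.94 0.72]
-95.2705374253336
jig xy 0.014808713336604256 0.0005926369826291457
```

Emit:
step_arm(series=[0,0,0,0.18,0,0,0,0.0,0,0,0,0,0,0,0,0,0,0,0,0], gripper=0.6)

```text
time: 18.92
tool_pos: [0.4934, 0.3853, 0.0481]
tcp_rot: [2.327, 2.11, 0.0]
wrist_force: [0.4, 0.4, 0.0]
width: 0.599
grip_force: 0.0
```

Emit:
step_arm(series=[0,0,-0.02,0,0,0,-0.05,0,0,0,-0.1,0,0,0,-0.15,0,0,0.05,-0.2,0,0,0.1,-0.22,0,0,0.15,-0.22,0,0,0.15,-0.22,0])

```text
time: 19.92
tool_pos: [0.6457, 0.3697, 0.2693]
tcp_rot: [2.328, 2.108, 0.003]
wrist_force: [-0.4, 0.3, -0.8]
width: 0.601
grip_force: 0.0
```

```bash
python3 st.py; python3 - <<'E'
from h import *
o=np.zeros((600,800,3),np.uint8)
for cam,(r,k,w,h),(x,z) in (("top",(240,150,100,120),(0,4)),("scene",(170,170,100,120),(400,4))):
    c=viewer.read_camera(cam);a=cv2.resize(c["image"][r:r+h,k:k+w,::-1],(400,480),interpolation=2)
    o[:a.shape[0],x:x+a.shape[1]]=a
    print(cam);look(c,["pulley_center","knob_grip","jar_center"])
cv2.imwrite("pics/a8.png",o)
E
```

```text
[0.64565548 0.36969371 0.26930196] 19.925 [-0.43099957  0.25794023 -0.78835309] [-0.02043941  0.04176655  0.01267903] 0.6012235076553719 [ 0.49  0.38  1.39 -0.    1.37  0.59]
-95.69446789306483
jig xy 0.15383456774275026 -0.07000473749874012
top
pulley_center 0.39 [194.4 290.4] [0.4893 0.3875]
jar_center 0.75 [277.2 320.9] [0.4342 0.2337]
jar_center 0.3 [335.1 180.2] [0.7069 0.1258]
scene
pulley_center 0.89 [241.6 192.9] [0.494  0.3904]
pulley_center 0.51 [241.4 203.8] [0.4804 0.3564]
knob_grip 0.62 [239.6 185. ] [0.4915 0.3873]
jar_center 0.63 [242.3 257.2] [0.4288 0.2223]
```

View pics/a8.png

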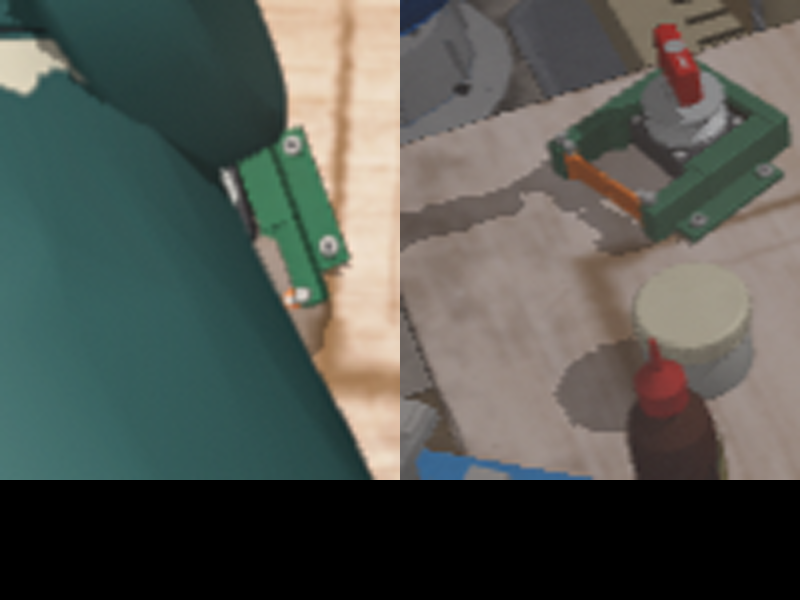

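```bash
python3 -c "
from h import *
print(job.finish_job())"
```

```text
the job is handed in; nothing more can be done
None
```

I handed the job in at about 20 s of the 53 s allowed; it returned no verdict. The jar stands upright about 0.11 m to the side of the lane. The unit is home in the jig with both gates shut, and the knob was turned about 1.78 rad until the torque jumped to 1.5 N m at its stop.

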